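# Roll down the new liner of a parts-bin shelf

## Robot

A 6-joint arm with a two-finger parallel gripper is mounted at the origin on the work surface. World frame = base frame: x ahead of the robot, y to its left, z up, the work surface at z = 0. Lengths are in mm, angles in rad, forces in N, time in s.
With the tool pointing down it reaches from about 425 to 950 mm from the base axis. Payload 3.5 kg.
Tool frame: the origin (TCP) lies midway between the tips of the shut fingers; the grasp point (between the pads) lies arm.hold_point_z behind it (arm.hold_point_z is the distance from the TCP to the grasp point, in mm); z points along the fingers, y is the line along which they close (so a half turn about z gives the same grasp; the last joint's range is limited). The gripper opens to 85 mm and grips with 20 to 120 N. Pads are 22 mm wide; open, the fingers measure 114 mm over their backs; the gripper's body (76 mm by 85 mm) begins 54 mm behind the grasp point. The pads swing forward as they close: fully open they stand 13 mm farther back than shut.
Start: joints at [-1.293, 0.286, 1.577, -0, 1.279, -0.15], TCP at [280.058, -614.145, 231.325] pointing down, gripper open.
Joint ranges: [-2.77, 2.77], [-0.9, 2.22], [0.21, 2.48], [-1.53, 4.67], [0.24, 2.81], [-2.84, 2.84]. Speed limits (rad/s): [2.79, 2.79, 3.14, 3.14, 3.14, 3.14].

## Interface

Orientations are given as a rotation vector (axis times angle).
In Python, from station import arm gives the robot as it stands.
- The arm moves only by the shell command python3 -m creep 'ROWS' [OPENING] [FORCE]. ROWS is JSON, a list of rows, each an object of numbers: "tx", "ty", "tz": the shift along the tool's x, y, z as a fraction of full scale; "turn": the turn about the tool's z as a fraction of full scale. A call has 1 to 20 rows; each row is the pose to reach, as a shift and turn from the pose commanded when the call began, along the tool's axes at that moment; what a row does not reach only later rows make up. Full scale, the value 1, is 15 cm for a shift and 120 degrees for a turn. A row lasts 1/12 s, in which the tool goes at most 41.7 mm and 7.16 degrees, less where a joint would pass 70% of its speed; a pose out of reach is approached as far as the arm can. A call with a number of a shift or a turn outside -1 to 1 is refused whole. A call with a gripper value outside its range is refused whole. OPENING is the closure in counts, from 0 (fully open) to 255 (shut), set as the call begins (- or left out, the last holds). The fingers move at their own pace and stop on an object; FORCE is the grip in N (left out, the last holds). Time passes only in rows, so rows that repeat a pose let the fingers close. It gives the time, the measured TCP pose, the force, the opening and the grip force at its end, in the units of the state.
- arm.sense(): the state, without advancing time (a new reading comes with each control period).
- arm.grab_frame(name): name is "scene" or "top"; returns the picture (400x640x3 uint8, red, green, blue); there is no depth.
- arm.camera_info(name): a dict with "fx", "fy", "cx", "cy" (pixels), "dist_coeffs" ([k1, k2, p1, p2, k3] as OpenCV has them; the pictures are not rectified), "xyz" and "orientation" of the camera in the world. Camera axes: x right, y up, looking along -z (the intrinsics and any distortion apply to the point x, -y, -z); pixel columns grow to the right and rows downward; lengths in mm; the calibration is good to about 2 mm. A picture is of the moment at which its call begins. camera_info takes no time and is no camera call.
- arm.job_done(): hands the job in; it is judged then, once.
The state is a dict: "time": time; "qpos": joint angles; "joint_velocities": joint speeds; "joint_torque": joint torques, N m; "tool_pos": TCP position; "orientation": TCP orientation; "contact_force": force on the tool from outside, world axes, zero at the start; "moment": the same for the moment, N m; "width": finger opening in mm; "grasp_force": force on a finger pad.
Only numpy, scipy, OpenCV 4.12 (cv2) and the standard library are available. Lean on these libraries where they do the work, as an engineer would, in place of code of your own. Each camera call takes 0.05 s, during which the arm holds its last target. There are 200 camera calls.

## Task

The stack of purple bins was left standing on the freshly laid, still unrolled shelf liner: first slide it along the aluminium board, without lifting or tipping it, until it stands flat and wholly on the board's bare end. Then take the orange-handled hand roller and roll the liner down from end to end with steady, firm but not brutal pressure until all five slats are fully bedded; never lean on it with the gripper itself. Finish with the roller standing on its two wheels on the bench, off the board, and leave the other parts on the bench alone.

Things in the scene. Friction and masses are not known exactly. Their poses are not given: they have to be found in the camera images.
- board: Aluminium shelf board lying flat, screwed to the bench: 150 mm deep (its x) by 430 mm long (its y) by 25 mm thick. Origin at the centre of its underside, on the bench top; z up. Its top carries the liner from y = -205 to +45 mm (120 mm wide, centred on x = 0); the rest, y = +45 to +215 mm, is bare metal.
- liner_outer (a point): Middle of the liner's outer end (board y = -205 mm) at the height of the bedded slat tops, 29.5 mm above the bench. The liner is one sheet of five rigid teal vinyl slats on thick sticky black butyl; each slat is 48 mm along the board's y (2 mm gaps), 120 mm along x and 4 mm thick, and cannot shift sideways.
- liner_inner (a point): Middle of the liner's inner end, beside the bare metal (board y = +45 mm), same height. Each slat sinks, staying level, only while pressed with more than about 5 N (at some 20 mm/s when pressed 3 N harder) and stays down. More than 60 N of roller force would dent the board.
- bare_middle (a point): Middle of the bare end on the board's top face (y = +130 mm, 25 mm above the bench): a good place for the bins.
- slat1 (a joint): How far slat 1 has sunk (m): 0 = as laid, its top 33.5 mm above the bench; 0.004 = fully bedded, 29.5 mm. Slats are numbered from the outer end; this one is centred at y = -180 mm on the board.
- slat2 (a joint): How far slat 2 has sunk (m): 0 = as laid, its top 33.5 mm above the bench; 0.004 = fully bedded, 29.5 mm. Slats are numbered from the outer end; this one is centred at y = -130 mm on the board.
- slat3 (a joint): How far slat 3 has sunk (m): 0 = as laid, its top 33.5 mm above the bench; 0.004 = fully bedded, 29.5 mm. Slats are numbered from the outer end; this one is centred at y = -80 mm on the board.
- slat4 (a joint): How far slat 4 has sunk (m): 0 = as laid, its top 33.5 mm above the bench; 0.004 = fully bedded, 29.5 mm. Slats are numbered from the outer end; this one is centred at y = -30 mm on the board.
- slat5 (a joint): How far slat 5 has sunk (m): 0 = as laid, its top 33.5 mm above the bench; 0.004 = fully bedded, 29.5 mm. Slats are numbered from the outer end; this one is centred at y = 20 mm on the board.
- bins: Three purple plastic parts bins nested tightly, one solid stack 130 mm (its x) by 100 mm (its y) by 72 mm high, 0.25 to 0.5 kg; the low open front (30 to 50 mm high) faces its -x. Origin at the centre of its underside, z up. At the start it stands on the liner, its axes within 0.15 rad of the board's.
- roller: Hand seam roller, 92 mm long (its x, rolling direction), 122 mm wide (its y, along the axles), 111 mm high, 0.7 kg: steel frame on two free-turning black rubber wheels (40 mm diameter, 100 mm wide, axles at x = +26 and -26 mm), orange bar handle on top. Origin under its centre, level with the wheels' underside, z up. Slight wheel drag keeps it where it is put.
- roller_grip (a point): Centre of the orange handle, 98 mm above the wheels' underside. The handle runs along the roller's x, 92 mm long; it is 26 mm wide and 26 mm high, with 23 mm free below it (posts only at x = +-36 mm); take it across the width (roller's y).
- wheel_a (a joint): Turn of the wheel at x = +26 mm (rad, 0 at the start, grows when the roller rolls towards its +x).
- wheel_b (a joint): Turn of the wheel at x = -26 mm, likewise.
- faucet_handle: Bystander: chrome cross faucet handle, 100 mm across, 58 mm high. Origin at the centre of its underside.
- sprinkler: Bystander: green plastic sprinkler head standing up, 60 mm across, 98 mm high. Origin at the centre of its underside.
- spring_clamp: Bystander: steel spring clamp with orange tips lying on its side, 150 mm long (its y), 75 mm wide, 28 mm high. Origin at the centre of its underside.
- pipe_cap: Bystander: black plastic pipe cap, 116 mm across, 58 mm high. Origin at the centre of its underside.
Things that resemble listed ones, but are neither listed nor needed, are in the scene too. Several things have the shape of the bins; the one meant has the colours described above.

How it is judged (in metres and radians):
On the way, in this order (a step that is already met when the one before it is completed fails the run):
1. the bin stack stands flat and at rest on the bare end of the board (z of bins in the frame of board between 0.022 and 0.028 m and y of bins in the frame of board between 0.085 and 0.19 m and x of bins in the frame of board between -0.04 and 0.04 m and angle between bins's own z axis and vertical below 0.06 rad and linear speed of bins below 0.02 m/s), for 0.2 s.
2. the roller, pressed on the board's liner with over 6 N, has rolled: a wheel has turned by more than 3.2 rad (64 mm) from its start ((value of joint any of wheel_a, wheel_b above 3.2 rad or value of joint any of wheel_a, wheel_b below -3.2 rad) and contact force between roller and board above 6 N), for 0.02 s.
3. all five slats are bedded (sunk more than 3 of their 4 mm) (value of joint each of slat1, slat2, slat3, slat4, slat5 above 0.003 m), for 0.1 s.
At the end, for the whole second after the job is handed in: All five slats sunk over 3 of 4 mm; bins at rest, flat (0.06 rad), underside 22 to 28 mm above the bench, centre at board y 85 to 190 mm, within 40 mm of its middle line; roller upright (0.1 rad), at rest on the bench, not touching the board (all of step 1 and all of step 3 and height (world z) of roller between -0.004 and 0.006 m and angle between roller's own z axis and vertical below 0.1 rad and linear speed of roller below 0.02 m/s and contact force between roller and board below 0.1 N).
It fails at once if the bin stack is lifted (underside more than 65 mm above the bench) or tipped by more than 0.5 rad (height (world z) of bins above 0.065 m or angle between bins's own z axis and vertical above 0.5 rad).
It fails at once if the gripper presses on the board or liner with more than 10 N (contact force between any of the fingers, the arm and board above 10 N).
It fails at once if the roller bears on the board or liner with more than 60 N (contact force between roller and board above 60 N).
It fails at once if a bystander part is moved by more than 20 mm (distance of any of faucet_handle, sprinkler, spring_clamp, pipe_cap from where it was at the start of the episode above 0.02 m).
It also fails if it takes over 72 s, if anything falls off the work surface, if the arm or the gripper's body presses on something with over 40 N, if the wrist force passes 120 N, or if a joint passes its speed limit or range.

## Working session

There is one attempt and no reset: what is moved stays moved. The work goes in short steps, Python scripts to look and compute and a shell command to move; the robot and the scene stay as the last step left them, time stands still between calls to the robot, and variables do not carry over. Pictures are saved under pics/ and viewed, at most 10 in all, crops included, and the job is handed in when it is done.

```bash
mkdir -p pics; ls
python3 - <<'E'
from station import arm
import cv2
for n in("scene","top"):
    cv2.imwrite(f"pics/{n}0.png",arm.grab_frame(n)[:,:,::-1]); print(arm.camera_info(n))
print(arm.sense(), arm.hold_point_z)
E
```

```text
pics
{'fx': 421.7302647405855, 'fy': 421.7302647405855, 'cx': 316.78937914015785, 'cy': 200.38506807928894, 'dist_coeffs': array([0.03166169, 0.        , 0.        , 0.        , 0.        ]), 'xyz': array([1310.49302881,  247.19668238, 1163.38720552]), 'orientation': array([0.42161644, 0.57735519, 1.77952834])}
{'fx': 382.51435107238683, 'fy': 382.51435107238683, 'cx': 320.4018807705497, 'cy': 204.52169492997712, 'dist_coeffs': array([-0.05351688,  0.        ,  0.        ,  0.        ,  0.        ]), 'xyz': array([ 447.16912615,   18.10388624, 1055.09203111]), 'orientation': array([ 0.10410546, -0.0804845 , -1.55562668])}
{'time': 0.1, 'qpos': array([-1.29305276e+00,  2.87132045e-01,  1.57802275e+00,  7.52793293e-06,
        1.27862258e+00, -1.50010243e-01]), 'joint_velocities': array([-1.45076479e-04, -2.24547988e-03, -1.26800040e-03, -1.15163515e-03,
        9.02826168e-04, -3.05346538e-05]), 'joint_torque': array([-1.39120919e-03, -4.07298231e+01, -2.93698150e+01, -2.64062146e-04,
        3.45025939e-03, -1.53090178e-05]), 'tool_pos': array([ 279.86608654, -613.59303112,  230.05310675]), 'orientation': array([-3.06788236e+00, -6.66337026e-01,  2.07584641e-04]), 'contact_force': array([-0.46254697, -0.28233931, -0.12702687]), 'moment': array([ 0.01482495,  0.0304591 , -0.02883046]), 'grasp_force': 0.0, 'width': 85.49572628795336} 18.700000000000003
```

View pics/top0.png

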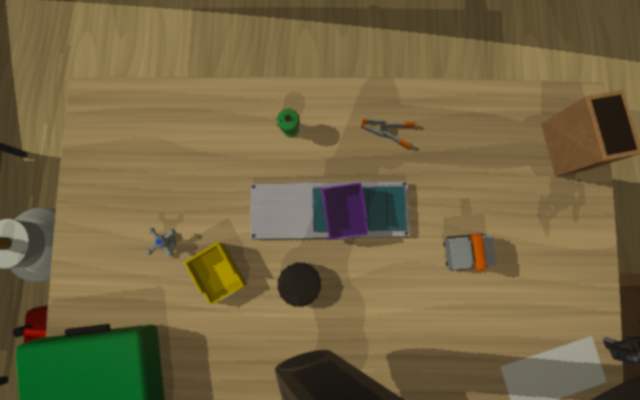

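View pics/scene0.png

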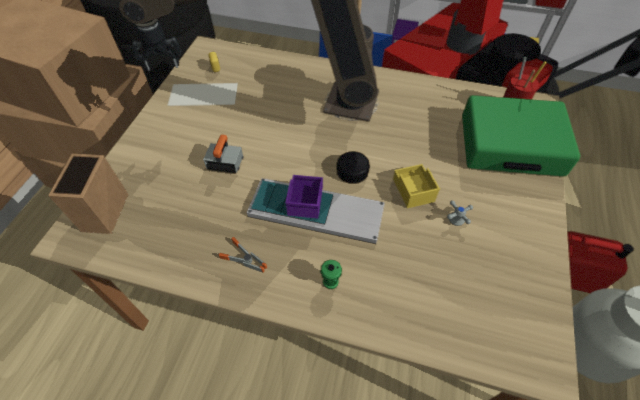

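The top view has image right = world -y and up = +x. The board spans about (250–408, 183–240) with the bare end on the left, the bins at (345, 210) and the roller at (468, 252). I'll enlarge both.

```bash
cat > h.py <<'E'
import numpy as np, cv2
from scipy.spatial.transform import Rotation as R
from station import arm
def ray(n,uv):
    c=arm.camera_info(n);K=np.array([[c['fx'],0,c['cx']],[0,c['fy'],c['cy']],[0,0,1]])
    p=cv2.undistortPoints(np.array(uv,float).reshape(-1,1,2),K,c['dist_coeffs']).reshape(-1,2)
    d=np.c_[p[:,0],-p[:,1],-np.ones(len(p))]
    return np.array(c['xyz']),R.from_rotvec(c['orientation']).apply(d)
def plane(n,uv,z):
    o,d=ray(n,uv); return o+d*((z-o[2])/d[:,2])[:,None]
E
python3 - <<'E'
import cv2
t=cv2.imread("pics/top0.png")
a=cv2.resize(t[165:265,240:400+100-0][:, :180],None,fx=4.4,fy=4.4,interpolation=cv2.INTER_CUBIC)
b=cv2.resize(t[220:285,430:510],None,fx=8,fy=8,interpolation=cv2.INTER_CUBIC)
cv2.imwrite("pics/board.png",a);cv2.imwrite("pics/roller.png",b);print(a.shape,b.shape)
E
```

```text
(440, 792, 3) (520, 640, 3)
```

View pics/board.png

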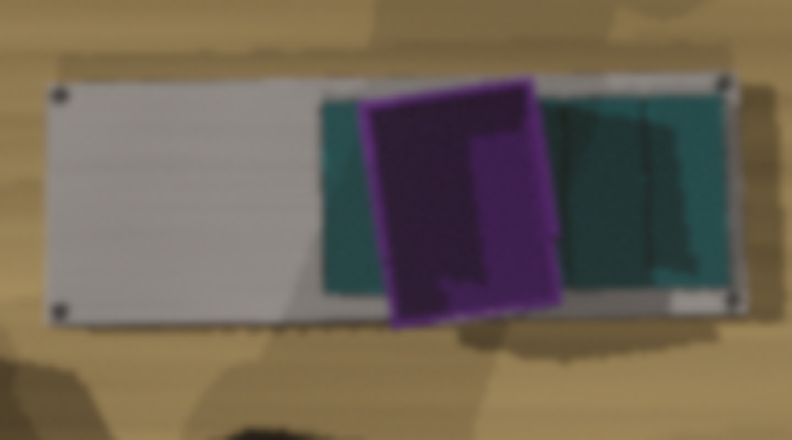

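View pics/roller.png

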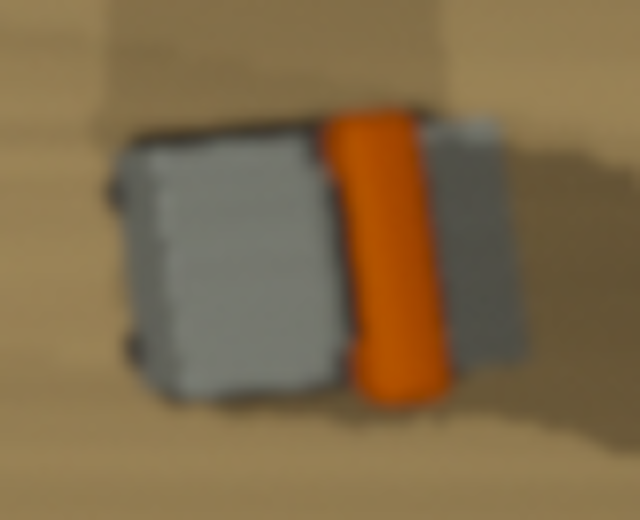

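The board's top corners in the crop are at (48,88), (733,76), (745,312) and (50,326). The bins' rear rim corners are (362,103) and (535,80), with the low front corners at (397,325) and (560,303). The roller's handle ends are at (370,112) and (402,400).

Run:
```python
from h import *
np.set_printoptions(precision=1,suppress=True)
f=lambda p,s,o:(np.array(p)+.5)/s-.5+np.array(o)
A=plane("top",f([(48,88),(733,76),(745,312),(50,326)],4.4,(240,165)),25)
print("board",A[:,:2].tolist(),A.mean(0)); 
S=plane("top",f([(60,95),(722,82),(733,300),(60,312)],4.4,(240,165)),25);print(S[:,:2].tolist(),S.mean(0))
L=plane("top",f([(322,100),(727,95),(728,288),(322,293)],4.4,(240,165)),33.5);print("liner",L[:,:2].tolist(),L.mean(0))
B=plane("top",f([(362,103),(535,80)],4.4,(240,165)),105.5);print("bin back",B[:,:2].tolist())
for z in(65,80):print("bin front",plane("top",f([(397,325),(560,303)],4.4,(240,165)),z)[:,:2].tolist())
H=plane("top",f([(370,112),(402,400),(328,118),(412,112),(360,398),(450,395)],8,(430,220)),109);print("handle",H[:,:2].tolist())
P=plane("top",[(300,285),(288,117)],58);print(P)
print(R.from_rotvec(arm.sense()['orientation']).as_matrix())
```

```text
board [[621.5057924628035, 226.8436204738176], [634.0314819401925, -198.89960843524946], [488.00567352524894, -204.47721224200365], [473.8000137943676, 220.40397540432798]] [554.3  11.   25. ]
[[617.169789433997, 219.1643125898427], [630.1673170839376, -192.01073805108334], [495.23946687046407, -197.2111005931028], [482.4534117229282, 214.52341773940117]] [556.3  11.1  25. ]
liner [[614.4544900177136, 55.59724298775281], [620.5947757925112, -193.25235190850688], [502.0760786093953, -192.47344348376956], [495.9509294717132, 53.66158685049173]] [558.3 -69.1  33.5]
bin back [[601.1957712465578, 30.07265718425625], [615.6877773508058, -68.63700840076632]]
bin front [[476.2848672802554, 8.273827400020966], [490.3931371429485, -87.21504781002344]]
bin front [[475.8437606929094, 8.422753841096078], [489.738288760607, -85.61945471257349]]
handle [[491.2999302902662, -352.8525503761664], [403.1037242001807, -360.2950771630958], [489.3122575595939, -339.64050354699265], [491.4311659425531, -366.0306971385755], [403.61872825924775, -347.265034639028], [404.72567550914863, -375.2730356649255]]
[[356.1  83.5  58. ]
 [802.8 125.2  58. ]]
[[ 0.9  0.4 -0. ]
 [ 0.4 -0.9  0. ]
 [ 0.  -0.  -1. ]]
```

```bash
python3 -m creep '[{"tx":0.25,"ty":-0.18},{"tx":0.5,"ty":-0.37},{"tx":0.75,"ty":-0.55},{"tx":1,"ty":-0.74},{"tx":1,"ty":-0.74}]' 105 30
python3 -m creep '[{"tx":0.25,"ty":-0.18},{"tx":0.5,"ty":-0.37},{"tx":0.75,"ty":-0.55},{"tx":1,"ty":-0.74},{"tx":1,"ty":-0.74}]'
python3 -m creep '[{"tx":0.25,"ty":-0.18,"turn":-0.06},{"tx":0.5,"ty":-0.37,"turn":-0.12},{"tx":0.75,"ty":-0.55,"turn":-0.18},{"tx":1,"ty":-0.74,"turn":-0.24},{"tx":1,"ty":-0.74,"turn":-0.56},{"tx":1,"ty":-0.74,"turn":-0.56},{"tx":1,"ty":-0.74,"turn":-0.56},{"tx":1,"ty":-0.74,"turn":-0.56},{"tx":1,"ty":-0.74,"turn":-0.56},{"tx":1,"ty":-0.74,"turn":-0.56},{"tx":1,"ty":-0.74,"turn":-0.56},{"tx":1,"ty":-0.74,"turn":-0.56}]'
python3 - <<'E'
from h import *
s=arm.sense();print(R.from_rotvec(s['orientation']).as_matrix().round(3),s['tool_pos'],s['width'],s['qpos'])
E
```

```text
[[ 0.91   0.415 -0.001]
 [ 0.415 -0.91   0.002]
 [ 0.    -0.002 -1.   ]] [ 279.86608654 -613.59303112  230.05310675] 85.49572628795336 [-1.29305276e+00  2.87132045e-01  1.57802275e+00  7.52793293e-06
  1.27862258e+00 -1.50010243e-01]validation failed for argument at $[0]...
validation failed for argument at $[0]...
validation failed for argument at $[0]...
```

```bash
python3 -m creep '[{"tx":0.25,"ty":-0.18,"tz":0,"turn":0},{"tx":0.5,"ty":-0.37,"tz":0,"turn":0},{"tx":0.75,"ty":-0.55,"tz":0,"turn":0},{"tx":1,"ty":-0.74,"tz":0,"turn":0},{"tx":1,"ty":-0.74,"tz":0,"turn":0}]' 105 30
```

```text
time: 0.52
tool_pos: [371.9, -446.7, 230.5]
orientation: [-3.066, -0.67, -0.001]
contact_force: [0.3, -0.6, -0.2]
width: 50.1
grasp_force: 0.0
```

```bash
python3 -m creep '[{"tx":0.25,"ty":-0.18,"tz":0,"turn":0},{"tx":0.5,"ty":-0.37,"tz":0,"turn":0},{"tx":0.75,"ty":-0.55,"tz":0,"turn":0},{"tx":1,"ty":-0.74,"tz":0,"turn":0},{"tx":1,"ty":-0.74,"tz":0,"turn":0}]'
python3 -m creep '[{"tx":0.25,"ty":-0.18,"tz":0,"turn":-0.05},{"tx":0.5,"ty":-0.37,"tz":0,"turn":-0.1},{"tx":0.75,"ty":-0.55,"tz":0,"turn":-0.15},{"tx":1,"ty":-0.74,"tz":0,"turn":-0.2},{"tx":1,"ty":-0.74,"tz":0,"turn":-0.56},{"tx":1,"ty":-0.74,"tz":0,"turn":-0.56},{"tx":1,"ty":-0.74,"tz":0,"turn":-0.56},{"tx":1,"ty":-0.74,"tz":0,"turn":-0.56},{"tx":1,"ty":-0.74,"tz":0,"turn":-0.56},{"tx":1,"ty":-0.74,"tz":0,"turn":-0.56},{"tx":1,"ty":-0.74,"tz":0,"turn":-0.56},{"tx":1,"ty":-0.74,"tz":0,"turn":-0.56}]'
python3 - <<'E'
from h import *
s=arm.sense();print(R.from_rotvec(s['orientation']).as_matrix().round(3),s['tool_pos'],s['width'],s['qpos'])
E
```

```text
time: 0.93
tool_pos: [462.0, -283.6, 230.8]
orientation: [-3.067, -0.671, -0.001]
contact_force: [-0.0, -0.2, -0.1]
width: 50.1
grasp_force: 0.0
time: 1.93
tool_pos: [551.1, -124.3, 230.9]
orientation: [-2.191, -2.251, 0.0]
contact_force: [-0.2, -0.2, 0.0]
width: 50.4
grasp_force: 0.0
[[-0.027  1.    -0.001]
 [ 1.     0.027  0.   ]
 [ 0.    -0.001 -1.   ]] [ 551.10633731 -124.33544686  230.86002352] 50.39874472095112 [-4.01459701e-01  4.57645902e-02  1.85068552e+00  8.05619441e-06
  1.24599359e+00 -4.28340704e-01]
```

```bash
python3 -m creep '[{"tx":0,"ty":0,"tz":0.2,"turn":0},{"tx":0,"ty":0,"tz":0.4,"turn":0},{"tx":0,"ty":0,"tz":0.6,"turn":0},{"tx":0,"ty":0,"tz":0.8,"turn":0},{"tx":0,"ty":0,"tz":0.95,"turn":0}]'
python3 -m creep '[{"tx":0,"ty":0,"tz":0.1,"turn":0},{"tx":0,"ty":0,"tz":0.2,"turn":0},{"tx":0,"ty":0,"tz":0.28,"turn":0},{"tx":0,"ty":0,"tz":0.28,"turn":0}]'
python3 -m creep '[{"tx":0.05,"ty":0,"tz":0,"turn":0},{"tx":0.1,"ty":0,"tz":0,"turn":0},{"tx":0.15,"ty":0,"tz":0,"turn":0},{"tx":0.19,"ty":0,"tz":0,"turn":0},{"tx":0.23,"ty":0,"tz":0,"turn":0},{"tx":0.27,"ty":0,"tz":0,"turn":0},{"tx":0.31,"ty":0,"tz":0,"turn":0},{"tx":0.35,"ty":0,"tz":0,"turn":0},{"tx":0.39,"ty":0,"tz":0,"turn":0},{"tx":0.43,"ty":0,"tz":0,"turn":0},{"tx":0.47,"ty":0,"tz":0,"turn":0},{"tx":0.51,"ty":0,"tz":0,"turn":0},{"tx":0.55,"ty":0,"tz":0,"turn":0},{"tx":0.59,"ty":0,"tz":0,"turn":0},{"tx":0.63,"ty":0,"tz":0,"turn":0},{"tx":0.63,"ty":0,"tz":0,"turn":0}]'
python3 - <<'E'
from h import *
cv2.imwrite("pics/t1.png",cv2.resize(arm.grab_frame("top")[155:275,230:430,::-1],None,fx=4,fy=4,interpolation=cv2.INTER_CUBIC))
E
```

```text
time: 2.35
tool_pos: [550.0, -124.0, 86.0]
orientation: [-2.19, -2.249, 0.002]
contact_force: [0.1, -0.5, -0.5]
width: 50.5
grasp_force: 0.0
time: 2.68
tool_pos: [549.2, -123.7, 43.8]
orientation: [-2.186, -2.248, 0.003]
contact_force: [-0.2, -0.0, 0.3]
width: 50.5
grasp_force: 0.0
time: 4.02
tool_pos: [548.1, -28.4, 46.4]
orientation: [-2.186, -2.254, -0.001]
contact_force: [0.2, -1.1, 0.3]
width: 50.1
grasp_force: 0.0
```

View pics/t1.png

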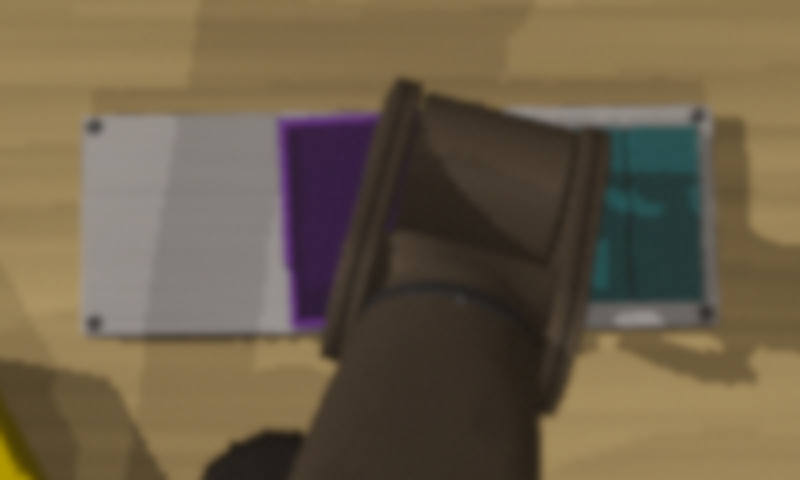

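The stack has slid, squared up and stayed flat. Its left edge is now around (280–296, 120–326). I'll carry on.

```bash
python3 -m creep '[{"tx":0.04,"ty":0,"tz":0,"turn":0},{"tx":0.08,"ty":0,"tz":0,"turn":0},{"tx":0.12,"ty":0,"tz":0,"turn":0},{"tx":0.16,"ty":0,"tz":0,"turn":0},{"tx":0.2,"ty":0,"tz":0,"turn":0},{"tx":0.24,"ty":0,"tz":0,"turn":0},{"tx":0.28,"ty":0,"tz":0,"turn":0},{"tx":0.32,"ty":0,"tz":0,"turn":0},{"tx":0.36,"ty":0,"tz":0,"turn":0},{"tx":0.4,"ty":0,"tz":0,"turn":0},{"tx":0.44,"ty":0,"tz":0,"turn":0},{"tx":0.48,"ty":0,"tz":0,"turn":0},{"tx":0.52,"ty":0,"tz":0,"turn":0},{"tx":0.56,"ty":0,"tz":0,"turn":0},{"tx":0.6,"ty":0,"tz":0,"turn":0},{"tx":0.64,"ty":0,"tz":0,"turn":0},{"tx":0.67,"ty":0,"tz":0,"turn":0},{"tx":0.7,"ty":0,"tz":0,"turn":0},{"tx":0.72,"ty":0,"tz":0,"turn":0},{"tx":0.72,"ty":0,"tz":0,"turn":0}]'
python3 -m creep '[{"tx":-0.1,"ty":0,"tz":0,"turn":0},{"tx":-0.3,"ty":0,"tz":0,"turn":0},{"tx":-0.5,"ty":0,"tz":0,"turn":0},{"tx":-0.7,"ty":0,"tz":-0.2,"turn":0},{"tx":-0.9,"ty":0,"tz":-0.4,"turn":0},{"tx":-1,"ty":0,"tz":-0.6,"turn":0},{"tx":-1,"ty":0,"tz":-0.8,"turn":0},{"tx":-1,"ty":0,"tz":-1,"turn":0},{"tx":-1,"ty":0,"tz":-1,"turn":0}]' 0
python3 - <<'E'
from h import *
cv2.imwrite("pics/t2.png",cv2.resize(arm.grab_frame("top")[155:275,230:430,::-1],None,fx=4,fy=4,interpolation=cv2.INTER_CUBIC))
E
```

```text
time: 5.73
tool_pos: [545.4, 78.6, 46.9]
orientation: [-2.188, -2.255, -0.001]
contact_force: [-0.4, -1.8, -0.7]
width: 50.5
grasp_force: 0.0
time: 6.48
tool_pos: [553.8, -73.4, 205.1]
orientation: [2.181, 2.245, 0.011]
contact_force: [0.9, -0.0, 0.6]
width: 85.5
grasp_force: 0.0
```

View pics/t2.png

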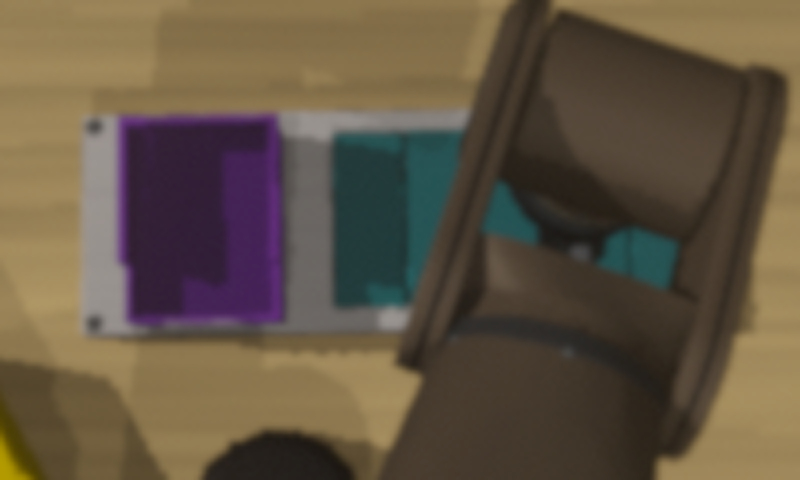

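The bins stand flat and square on the bare metal, spanning (119–283, 116–322), with about 30 mm clear to the liner. Now the roller: its handle centre is (447, -357) and its axis is at 4.8°.

```bash
python3 -m creep '[{"tx":-0.2,"ty":-0.08,"tz":0,"turn":0.05},{"tx":-0.4,"ty":-0.16,"tz":0,"turn":0.1},{"tx":-0.6,"ty":-0.24,"tz":0,"turn":0.15},{"tx":-0.8,"ty":-0.32,"tz":0,"turn":0.2},{"tx":-0.94,"ty":-0.38,"tz":0,"turn":0.2}]' 0
python3 - <<'E'
from h import *
s=arm.sense();M=R.from_rotvec(s['orientation']).as_matrix()
d=np.array([447,-357,s['tool_pos'][2]])-s['tool_pos'];print(s['tool_pos'],M.T@d/150, np.degrees(np.arctan2(M[1,1],M[0,1])))
E
```

```text
time: 6.95
tool_pos: [495.7, -215.8, 195.4]
orientation: [-2.611, -1.743, 0.001]
contact_force: [-0.2, -0.4, -0.3]
width: 85.6
grasp_force: 0.0
[ 495.68091249 -215.82841746  195.36519412] [-9.93659597e-01  6.09728751e-02 -7.46030380e-04] -22.537372617548463
```

```bash
python3 -m creep '[{"tx":-0.2,"ty":0.01,"tz":0,"turn":0.05},{"tx":-0.4,"ty":0.03,"tz":0,"turn":0.1},{"tx":-0.6,"ty":0.04,"tz":0,"turn":0.15},{"tx":-0.8,"ty":0.05,"tz":0,"turn":0.2},{"tx":-0.98,"ty":0.06,"tz":0,"turn":0.26},{"tx":-0.98,"ty":0.06,"tz":0,"turn":0.52},{"tx":-0.98,"ty":0.06,"tz":0,"turn":0.52},{"tx":-0.98,"ty":0.06,"tz":0,"turn":0.52},{"tx":-0.98,"ty":0.06,"tz":0,"turn":0.52},{"tx":-0.98,"ty":0.06,"tz":0,"turn":0.52},{"tx":-0.98,"ty":0.06,"tz":0,"turn":0.52},{"tx":-0.98,"ty":0.06,"tz":0,"turn":0.52}]' 0
python3 - <<'E'
from h import *
s=arm.sense();M=R.from_rotvec(s['orientation']).as_matrix()
d=np.array([447,-357,77])-s['tool_pos'];print(s['tool_pos'],M.T@d/150, np.degrees(np.arctan2(M[1,1],M[0,1])),s['qpos'])
E
```

```text
time: 7.95
tool_pos: [449.4, -353.3, 195.6]
orientation: [-3.136, -0.148, 0.002]
contact_force: [-0.0, -0.2, 0.3]
width: 85.3
grasp_force: 0.0
[ 449.35079996 -353.34166318  195.55529664] [-0.01716439  0.02440185  0.79033724] -84.59727688533052 [-8.43992955e-01  9.36152911e-02  1.86678726e+00  4.80673708e-04
  1.18336907e+00  6.32325039e-01]
```

```bash
python3 -m creep '[{"tx":-0.02,"ty":0.02,"tz":0.2,"turn":0},{"tx":-0.02,"ty":0.02,"tz":0.4,"turn":0},{"tx":-0.02,"ty":0.02,"tz":0.55,"turn":0},{"tx":-0.02,"ty":0.02,"tz":0.67,"turn":0},{"tx":-0.02,"ty":0.02,"tz":0.77,"turn":0},{"tx":-0.02,"ty":0.02,"tz":0.79,"turn":0},{"tx":-0.02,"ty":0.02,"tz":0.79,"turn":0}]' 0
python3 -m creep '[{"tx":0,"ty":0,"tz":0,"turn":0},{"tx":0,"ty":0,"tz":0,"turn":0},{"tx":0,"ty":0,"tz":0,"turn":0},{"tx":0,"ty":0,"tz":0,"turn":0},{"tx":0,"ty":0,"tz":0,"turn":0},{"tx":0,"ty":0,"tz":0,"turn":0},{"tx":0,"ty":0,"tz":0,"turn":0},{"tx":0,"ty":0,"tz":0,"turn":0}]' 255 90
```

```text
time: 8.53
tool_pos: [446.1, -356.2, 76.6]
orientation: [-3.135, -0.147, 0.003]
contact_force: [-0.5, -0.1, -0.7]
width: 85.3
grasp_force: 0.0
time: 9.2
tool_pos: [447.7, -358.9, 79.7]
orientation: [3.134, 0.145, 0.003]
contact_force: [0.3, -3.6, 3.5]
width: 24.9
grasp_force: 89.9
```

```bash
python3 -m creep '[{"tx":0,"ty":0,"tz":-0.1,"turn":0},{"tx":0,"ty":0,"tz":-0.25,"turn":0},{"tx":0,"ty":0,"tz":-0.4,"turn":0},{"tx":0.05,"ty":-0.08,"tz":-0.5,"turn":0},{"tx":0.15,"ty":-0.2,"tz":-0.5,"turn":0},{"tx":0.25,"ty":-0.35,"tz":-0.5,"turn":0},{"tx":0.35,"ty":-0.5,"tz":-0.5,"turn":0},{"tx":0.43,"ty":-0.6,"tz":-0.5,"turn":0},{"tx":0.43,"ty":-0.65,"tz":-0.5,"turn":0},{"tx":0.43,"ty":-0.65,"tz":-0.5,"turn":0}]'
python3 -m creep '[{"tx":0.05,"ty":-0.07,"tz":0,"turn":-0.04},{"tx":0.12,"ty":-0.18,"tz":0,"turn":-0.09},{"tx":0.2,"ty":-0.3,"tz":0,"turn":-0.14},{"tx":0.28,"ty":-0.42,"tz":0,"turn":-0.19},{"tx":0.36,"ty":-0.54,"tz":0,"turn":-0.24},{"tx":0.44,"ty":-0.65,"tz":0,"turn":-0.29},{"tx":0.44,"ty":-0.65,"tz":0,"turn":-0.34},{"tx":0.44,"ty":-0.65,"tz":0,"turn":-0.39},{"tx":0.44,"ty":-0.65,"tz":0,"turn":-0.44},{"tx":0.44,"ty":-0.65,"tz":0,"turn":-0.49},{"tx":0.44,"ty":-0.65,"tz":0,"turn":-0.54},{"tx":0.44,"ty":-0.65,"tz":0,"turn":-0.59},{"tx":0.44,"ty":-0.65,"tz":0,"turn":-0.64},{"tx":0.44,"ty":-0.65,"tz":0,"turn":-0.68},{"tx":0.44,"ty":-0.65,"tz":0,"turn":-0.72},{"tx":0.44,"ty":-0.65,"tz":0,"turn":-0.72},{"tx":0.44,"ty":-0.65,"tz":0,"turn":-0.72}]'
python3 - <<'E'
from h import *
s=arm.sense();M=R.from_rotvec(s['orientation']).as_matrix()
d=np.array([560,-153,116])-s['tool_pos'];print(s['tool_pos'],M.T@d/150, np.degrees(np.arctan2(M[1,1],M[0,1])),s['contact_force'],s['moment'])
cv2.imwrite("pics/s3.png",cv2.resize(arm.grab_frame("scene")[120:270,210:410,::-1],None,fx=4,fy=4,interpolation=cv2.INTER_CUBIC))
E
```

```text
time: 10.03
tool_pos: [500.1, -250.4, 149.8]
orientation: [-3.132, -0.149, 0.01]
contact_force: [-0.2, 0.4, -7.7]
width: 24.4
grasp_force: 89.7
time: 11.45
tool_pos: [557.4, -151.4, 151.8]
orientation: [-2.189, -2.249, 0.002]
contact_force: [-0.2, -0.4, -7.7]
width: 24.6
grasp_force: 89.8
[ 557.44231604 -151.37531605  151.77454011] [-0.0116167   0.01751565  0.2384263 ] 1.5323292087958218 [-0.16535673 -0.3715752  -7.74264865] [ 0.00042721  0.01450684 -0.01681341]
```

View pics/s3.png

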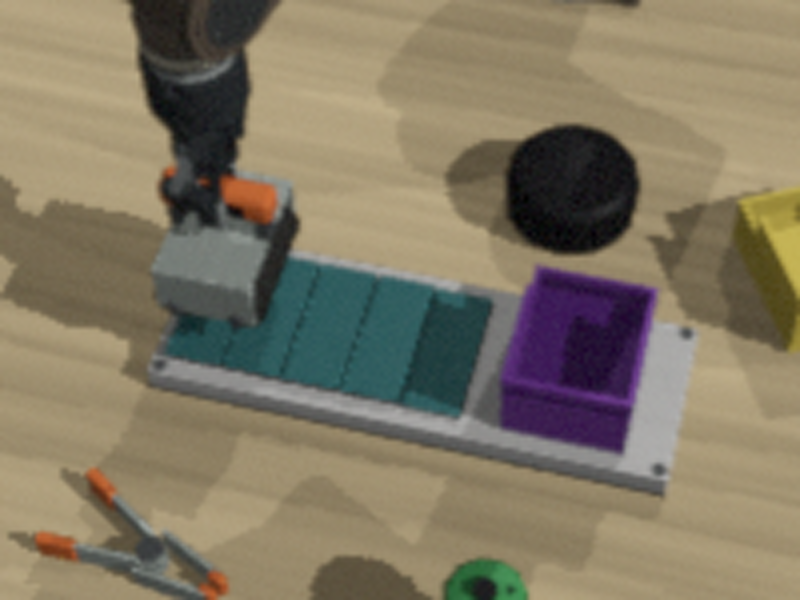

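The roller is held level over the outer end, the bins stand flat on bare metal, and nothing else has been disturbed. Next I lower it gently until it presses.

```bash
python3 -m creep '[{"tx":-0.01,"ty":0.02,"tz":0.06,"turn":0},{"tx":-0.01,"ty":0.02,"tz":0.12,"turn":0},{"tx":-0.01,"ty":0.02,"tz":0.17,"turn":0},{"tx":-0.01,"ty":0.02,"tz":0.2,"turn":0},{"tx":-0.01,"ty":0.02,"tz":0.22,"turn":0},{"tx":-0.01,"ty":0.02,"tz":0.23,"turn":0},{"tx":-0.01,"ty":0.02,"tz":0.23,"turn":0}]'
python3 -m creep '[{"tx":0,"ty":0,"tz":0.006,"turn":0},{"tx":0,"ty":0,"tz":0.012,"turn":0},{"tx":0,"ty":0,"tz":0.018,"turn":0},{"tx":0,"ty":0,"tz":0.018,"turn":0}]'
```

```text
time: 12.08
tool_pos: [561.6, -152.3, 118.3]
orientation: [-2.187, -2.254, 0.0]
contact_force: [-0.3, -0.0, -7.0]
width: 24.8
grasp_force: 89.8
time: 12.42
tool_pos: [561.9, -152.5, 116.2]
orientation: [2.188, 2.254, 0.0]
contact_force: [0.9, -0.4, -6.6]
width: 24.7
grasp_force: 89.8
```

```bash
for i in 1 ; do python3 -m creep '[{"tx":0,"ty":0,"tz":0.006,"turn":0},{"tx":0,"ty":0,"tz":0.012,"turn":0},{"tx":0,"ty":0,"tz":0.018,"turn":0},{"tx":0,"ty":0,"tz":0.018,"turn":0}]'; done
python3 -m creep '[{"tx":0,"ty":0,"tz":0.005,"turn":0},{"tx":0,"ty":0,"tz":0.01,"turn":0},{"tx":0,"ty":0,"tz":0.01,"turn":0}]'
```

```text
time: 12.75
tool_pos: [561.9, -152.6, 113.4]
orientation: [2.188, 2.254, 0.0]
contact_force: [-0.0, -0.1, -6.2]
width: 24.7
grasp_force: 90.0
time: 13.0
tool_pos: [562.1, -152.7, 113.0]
orientation: [2.188, 2.254, -0.0]
contact_force: [-1.0, 1.0, -0.8]
width: 24.5
grasp_force: 90.7
```

```bash
python3 -m creep '[{"tx":0,"ty":0,"tz":0.008,"turn":0},{"tx":0,"ty":0,"tz":0.016,"turn":0},{"tx":0,"ty":0,"tz":0.016,"turn":0}]'
python3 -m creep '[{"tx":0,"ty":0,"tz":0.008,"turn":0},{"tx":0,"ty":0,"tz":0.016,"turn":0},{"tx":0,"ty":0,"tz":0.016,"turn":0}]'
```

```text
time: 13.25
tool_pos: [562.3, -152.9, 111.1]
orientation: [2.187, 2.254, -0.001]
contact_force: [-3.4, 0.9, 3.6]
width: 24.9
grasp_force: 91.4
time: 13.5
tool_pos: [562.3, -153.1, 108.9]
orientation: [2.187, 2.254, -0.001]
contact_force: [-2.6, -0.2, 6.3]
width: 24.7
grasp_force: 91.6
```

```bash
python3 -m creep '[{"tx":0,"ty":0,"tz":0.006,"turn":0},{"tx":0,"ty":0,"tz":0.012,"turn":0},{"tx":0,"ty":0,"tz":0.012,"turn":0}]'
```

```text
time: 13.75
tool_pos: [562.5, -153.4, 108.8]
orientation: [2.187, 2.254, -0.002]
contact_force: [-5.8, 0.7, 13.0]
width: 24.5
grasp_force: 92.7
```

```bash
python3 -m creep '[{"tx":0.02,"ty":0,"tz":0.003,"turn":0},{"tx":0.04,"ty":0,"tz":0.006,"turn":0},{"tx":0.06,"ty":0,"tz":0.008,"turn":0},{"tx":0.08,"ty":0,"tz":0.008,"turn":0},{"tx":0.1,"ty":0,"tz":0.008,"turn":0},{"tx":0.12,"ty":0,"tz":0.008,"turn":0},{"tx":0.14,"ty":0,"tz":0.008,"turn":0},{"tx":0.16,"ty":0,"tz":0.008,"turn":0}]'
python3 -m creep '[{"tx":0.02,"ty":0,"tz":0,"turn":0},{"tx":0.04,"ty":0,"tz":0,"turn":0},{"tx":0.06,"ty":0,"tz":0,"turn":0},{"tx":0.08,"ty":0,"tz":0,"turn":0},{"tx":0.1,"ty":0,"tz":0,"turn":0},{"tx":0.12,"ty":0,"tz":0,"turn":0},{"tx":0.14,"ty":0,"tz":0,"turn":0},{"tx":0.16,"ty":0,"tz":0,"turn":0}]'
```

```text
time: 14.42
tool_pos: [561.8, -130.2, 108.8]
orientation: [2.184, 2.254, -0.004]
contact_force: [-9.3, -1.6, 17.7]
width: 24.9
grasp_force: 93.1
time: 15.08
tool_pos: [561.1, -106.1, 108.7]
orientation: [2.184, 2.255, -0.005]
contact_force: [-9.0, -1.5, 17.4]
width: 24.6
grasp_force: 93.0
```

```bash
python3 -m creep '[{"tx":0.03,"ty":0,"tz":0,"turn":0},{"tx":0.06,"ty":0,"tz":0,"turn":0},{"tx":0.09,"ty":0,"tz":0,"turn":0},{"tx":0.12,"ty":0,"tz":0,"turn":0},{"tx":0.15,"ty":0,"tz":0,"turn":0},{"tx":0.18,"ty":0,"tz":0,"turn":0},{"tx":0.21,"ty":0,"tz":0,"turn":0},{"tx":0.24,"ty":0,"tz":0,"turn":0},{"tx":0.27,"ty":0,"tz":0,"turn":0},{"tx":0.3,"ty":0,"tz":0,"turn":0},{"tx":0.33,"ty":0,"tz":0,"turn":0},{"tx":0.36,"ty":0,"tz":0,"turn":0}]'
python3 -m creep '[{"tx":0.03,"ty":0,"tz":0,"turn":0},{"tx":0.06,"ty":0,"tz":0,"turn":0},{"tx":0.09,"ty":0,"tz":0,"turn":0},{"tx":0.12,"ty":0,"tz":0,"turn":0},{"tx":0.15,"ty":0,"tz":0,"turn":0},{"tx":0.18,"ty":0,"tz":0,"turn":0},{"tx":0.21,"ty":0,"tz":0,"turn":0},{"tx":0.24,"ty":0,"tz":0,"turn":0},{"tx":0.27,"ty":0,"tz":0,"turn":0},{"tx":0.3,"ty":0,"tz":0,"turn":0},{"tx":0.33,"ty":0,"tz":0,"turn":0},{"tx":0.36,"ty":0,"tz":0,"turn":0},{"tx":0.36,"ty":0,"tz":0,"turn":0},{"tx":0.36,"ty":0,"tz":0,"turn":0}]'
```

```text
time: 16.08
tool_pos: [559.2, -51.7, 108.7]
orientation: [2.185, 2.256, -0.005]
contact_force: [-9.9, -3.6, 19.2]
width: 24.7
grasp_force: 93.2
time: 17.25
tool_pos: [557.3, 3.5, 108.7]
orientation: [-2.186, -2.254, 0.003]
contact_force: [-11.3, 0.8, 20.8]
width: 25.3
grasp_force: 93.5
```

All slats look bedded, as the height has held at 108.7. I'll roll back to the outer end as a second pass.

```bash
python3 -m creep '[{"tx":-0.04,"ty":0,"tz":0,"turn":0},{"tx":-0.08,"ty":0,"tz":0,"turn":0},{"tx":-0.12,"ty":0,"tz":0,"turn":0},{"tx":-0.16,"ty":0,"tz":0,"turn":0},{"tx":-0.2,"ty":0,"tz":0,"turn":0},{"tx":-0.24,"ty":0,"tz":0,"turn":0},{"tx":-0.28,"ty":0,"tz":0,"turn":0},{"tx":-0.32,"ty":0,"tz":0,"turn":0},{"tx":-0.36,"ty":0,"tz":0,"turn":0},{"tx":-0.4,"ty":0,"tz":0,"turn":0},{"tx":-0.44,"ty":0,"tz":0,"turn":0},{"tx":-0.48,"ty":0,"tz":0,"turn":0},{"tx":-0.52,"ty":0,"tz":0,"turn":0}]'
python3 -m creep '[{"tx":-0.04,"ty":0,"tz":0,"turn":0},{"tx":-0.08,"ty":0,"tz":0,"turn":0},{"tx":-0.12,"ty":0,"tz":0,"turn":0},{"tx":-0.16,"ty":0,"tz":0,"turn":0},{"tx":-0.2,"ty":0,"tz":0,"turn":0},{"tx":-0.24,"ty":0,"tz":0,"turn":0},{"tx":-0.28,"ty":0,"tz":0,"turn":0},{"tx":-0.32,"ty":0,"tz":0,"turn":0},{"tx":-0.36,"ty":0,"tz":0,"turn":0},{"tx":-0.4,"ty":0,"tz":0,"turn":0},{"tx":-0.44,"ty":0,"tz":0,"turn":0},{"tx":-0.48,"ty":0,"tz":0,"turn":0},{"tx":-0.52,"ty":0,"tz":0,"turn":0},{"tx":-0.52,"ty":0,"tz":0,"turn":0}]'
```

```text
time: 18.33
tool_pos: [560.2, -75.2, 108.7]
orientation: [2.187, 2.255, -0.001]
contact_force: [-9.2, 1.6, 17.7]
width: 24.6
grasp_force: 93.3
time: 19.5
tool_pos: [563.0, -154.9, 108.8]
orientation: [2.185, 2.252, -0.003]
contact_force: [-7.1, -1.2, 15.8]
width: 24.7
grasp_force: 92.8
```

```bash
python3 -m creep '[{"tx":0,"ty":0,"tz":-0.03,"turn":0},{"tx":0,"ty":0,"tz":-0.08,"turn":0},{"tx":0,"ty":0,"tz":-0.16,"turn":0},{"tx":0,"ty":0,"tz":-0.26,"turn":0},{"tx":0,"ty":0,"tz":-0.34,"turn":0},{"tx":-0.1,"ty":0,"tz":-0.34,"turn":0},{"tx":-0.25,"ty":0,"tz":-0.34,"turn":0},{"tx":-0.4,"ty":0,"tz":-0.34,"turn":0},{"tx":-0.6,"ty":0,"tz":-0.34,"turn":0},{"tx":-0.75,"ty":0,"tz":-0.34,"turn":0},{"tx":-0.9,"ty":0,"tz":-0.34,"turn":0},{"tx":-1,"ty":0,"tz":-0.34,"turn":0},{"tx":-1,"ty":0,"tz":-0.34,"turn":0}]'
python3 -m creep '[{"tx":-0.08,"ty":0,"tz":0.05,"turn":0},{"tx":-0.16,"ty":0,"tz":0.15,"turn":0},{"tx":-0.16,"ty":0,"tz":0.25,"turn":0},{"tx":-0.16,"ty":0,"tz":0.35,"turn":0},{"tx":-0.16,"ty":0,"tz":0.42,"turn":0},{"tx":-0.16,"ty":0,"tz":0.45,"turn":0},{"tx":-0.16,"ty":0,"tz":0.45,"turn":0}]'
```

```text
time: 20.58
tool_pos: [566.0, -306.2, 154.8]
orientation: [2.19, 2.25, -0.002]
contact_force: [0.9, 0.0, -6.6]
width: 24.6
grasp_force: 89.8
time: 21.17
tool_pos: [566.0, -325.0, 85.1]
orientation: [-2.184, -2.252, 0.001]
contact_force: [0.1, 0.2, -7.0]
width: 25.0
grasp_force: 89.6
```

```bash
python3 -m creep '[{"tx":0,"ty":0,"tz":0.008,"turn":0},{"tx":0,"ty":0,"tz":0.016,"turn":0},{"tx":0,"ty":0,"tz":0.024,"turn":0},{"tx":0,"ty":0,"tz":0.032,"turn":0},{"tx":0,"ty":0,"tz":0.036,"turn":0},{"tx":0,"ty":0,"tz":0.036,"turn":0}]'
```

```text
time: 21.67
tool_pos: [567.0, -326.4, 82.4]
orientation: [2.188, 2.254, 0.0]
contact_force: [-0.5, 0.9, -6.2]
width: 24.9
grasp_force: 89.6
```

```bash
python3 -m creep '[{"tx":0,"ty":0,"tz":0.008,"turn":0},{"tx":0,"ty":0,"tz":0.016,"turn":0},{"tx":0,"ty":0,"tz":0.022,"turn":0},{"tx":0,"ty":0,"tz":0.022,"turn":0}]'
```

```text
time: 22.0
tool_pos: [567.3, -326.6, 79.7]
orientation: [2.188, 2.254, 0.0]
contact_force: [-0.9, 0.4, -3.9]
width: 24.6
grasp_force: 90.1
```

Touching the bench; release, then raise straight up and look.

```bash
python3 -m creep '[{"tx":0,"ty":0,"tz":0.003,"turn":0},{"tx":0,"ty":0,"tz":0.003,"turn":0},{"tx":0,"ty":0,"tz":0.003,"turn":0},{"tx":0,"ty":0,"tz":0.003,"turn":0},{"tx":0,"ty":0,"tz":0.003,"turn":0},{"tx":0,"ty":0,"tz":0.003,"turn":0},{"tx":0,"ty":0,"tz":0.003,"turn":0},{"tx":0,"ty":0,"tz":0.003,"turn":0}]' 0
python3 -m creep '[{"tx":0,"ty":0,"tz":-0.05,"turn":0},{"tx":0,"ty":0,"tz":-0.15,"turn":0},{"tx":0,"ty":0,"tz":-0.3,"turn":0},{"tx":0,"ty":0,"tz":-0.5,"turn":0},{"tx":0,"ty":0,"tz":-0.7,"turn":0},{"tx":0,"ty":0,"tz":-0.9,"turn":0},{"tx":0,"ty":0,"tz":-1,"turn":0},{"tx":0,"ty":0,"tz":-1,"turn":0}]'
python3 - <<'E'
from h import *
cv2.imwrite("pics/s4.png",cv2.resize(arm.grab_frame("scene")[110:290,180:420,::-1],None,fx=3.3,fy=3.3,interpolation=cv2.INTER_CUBIC))
E
```

```text
time: 22.67
tool_pos: [567.0, -326.4, 78.5]
orientation: [2.188, 2.254, 0.0]
contact_force: [-0.1, -0.1, -0.3]
width: 85.6
grasp_force: 0.0
time: 23.33
tool_pos: [569.4, -328.2, 236.6]
orientation: [2.179, 2.246, 0.002]
contact_force: [-0.1, -0.2, 0.8]
width: 85.4
grasp_force: 0.0
```

View pics/s4.png

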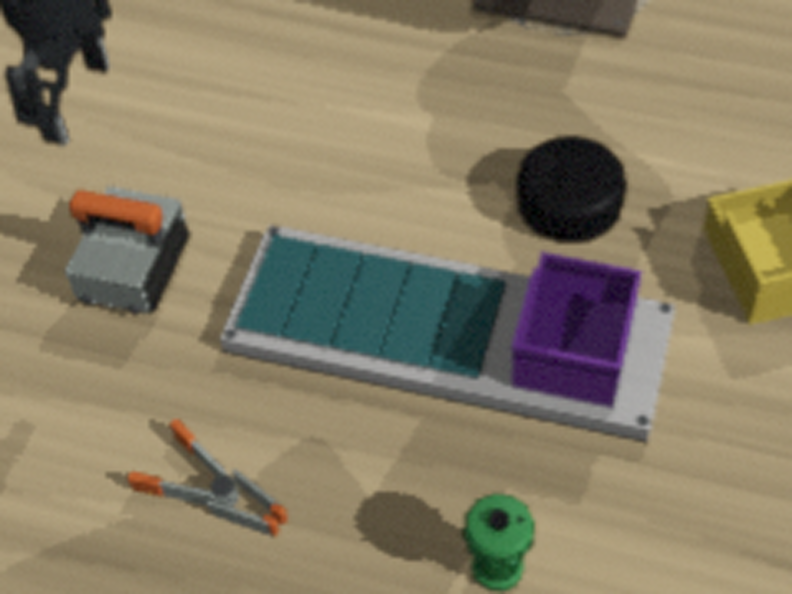

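The roller stands upright on the bench at (128, 250), clear of the board. The liner looks evenly bedded and the bins are flat on the bare end, so I'm handing in.

```bash
python3 -c "
from station import arm
print(arm.job_done())"
```

```text
the job is handed in; nothing more can be done
None
```

Job handed in at about 23 s with no verdict returned: the bins were slid flat onto the bare end, the liner was rolled both ways at about 25 N and looks fully bedded, the roller stands on the bench clear of the board, and no other part appeared moved.

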